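# Stow the tall stick lamp in its fiddle bay

## Task

We are about to get under way: push the tall stick lamp, low down at its round blue foot, with your fingertips, so that it slides upright over the chart table into the open-fronted wooden bay until it is fully home against the back rail. Never let it tip, do not lift it or take it between the fingers, and leave the egg cup, the carabiner and the ear defenders where they are.

Things in the scene. Friction and masses are not known exactly. Their poses are not given: they have to be found in the camera images.
- lamp: Tall cordless stick lamp, upright and free to slide: a round blue foot 100 mm in diameter and 28 mm tall with straight sides, a thin steel stem, and a slim white tube 18 mm across up to 250 mm; 0.4 to 0.65 kg. Origin at the centre of its underside, z up. Pushed high up it tips. It starts 120 to 160 mm in front of the bay's seat, up to 60 mm to either side.
- bay: Wooden bay fixed to the table: a U of three rails 35 mm tall, 18 mm thick, round a thin green mat (no step). Origin on the table at the seat: where the centre of the lamp's foot stands when fully home. x points into the bay; the open side faces -x, roughly to the robot. Inner face of the back rail at x = +52 mm, of the side rails at y = +63 and -63 mm; side rails end at x = -21 mm.
- eggcup: White ceramic egg cup, 50 mm wide, 62 mm tall, standing to one side of the bay; origin at the centre of its underside. Not to be moved.
- carabiner: Steel carabiner lying flat, about 110 by 60 mm, 10 mm thick, to the other side of the bay; origin under its centre. Not to be moved.
- ears: Yellow plastic ear defenders lying on the table off to the robot's right: two cups 155 mm over all and 74 mm tall, the headband reaching 145 mm along its own +x; origin on the table midway between the cups. Not to be moved.
There are look-alikes about, which are no part of the job. Of the things that look like the lamp, the middle-sized one is meant.

How it is judged:
On the way:
1. the fingers push the upright lamp (contact force between the fingers and lamp above 0.5 N and distance of lamp from where it was at the start of the episode above 0.02 m and angle between lamp's own z axis and vertical below 0.15 rad).
At the end, for the whole second after the job is handed in: The lamp stands upright (within 0.05 rad) and at rest on the table between the bay's side rails, within about 8 mm of touching the back rail; the egg cup, carabiner and ear defenders are within 15 mm of where they were (x of lamp in the frame of bay between -0.008 and 0.006 m and y of lamp in the frame of bay between -0.018 and 0.018 m and height (world z) of lamp below 0.004 m and angle between lamp's own z axis and vertical below 0.05 rad and linear speed of lamp below 0.01 m/s and distance of each of eggcup, carabiner, ears from where it was at the start of the episode below 0.015 m).
It fails at once if the lamp tipped (more than 0.2 rad) (angle between lamp's own z axis and vertical above 0.2 rad).
It fails at once if the lamp was lifted (height (world z) of lamp above 0.012 m).
It fails at once if the lamp was pushed high on its body, not low (contact force between the fingers and lamp above 1 N and height (world z) of the grasp point above 0.1 m).
It fails at once if the lamp was taken between the fingers (horizontal distance between the grasp point and lamp below 0.02 m and height (world z) of the grasp point below 0.26 m).
It fails at once if a bystander was disturbed (distance of any of eggcup, carabiner, ears from where it was at the start of the episode above 0.02 m).
It also fails if it takes over 51 s, if anything falls off the work surface, if the arm or the gripper's body presses on something with over 40 N, if the wrist force passes 120 N, or if a joint passes its speed limit or range.

## Robot

A 6-joint arm with a two-finger parallel gripper is mounted at the origin on the work surface. World frame = base frame: x ahead of the robot, y to its left, z up, the work surface at z = 0. Lengths are in m, angles in rad, forces in N, time in s.
With the tool pointing down it reaches from about 0.3 to 0.875 m from the base axis. Payload 6.4 kg.
Tool frame: the origin (TCP) lies between the finger pads; the fingertips stand 11 mm ahead of it and the grasp point (between the pads) lies 8 mm behind it (ctrl.tcp_to_tips is the distance from the TCP to the fingertips, in m); x points along the fingers, z is the direction in which the jaws open and shut, and the axes are right-handed (so a half turn about x gives the same grasp; the last joint's range is limited). The gripper opens to 85 mm and grips with 20 to 120 N. Pads are 22 mm wide; open, the fingers measure 114 mm over their backs; the gripper's body (76 mm by 85 mm) begins 54 mm behind the grasp point. The pads swing forward as they close: fully open they stand 13 mm farther back than shut.
Start: joints at [-1.339, 0.181, 1.607, -0, 1.354, -0.206], TCP at [0.244, -0.521, 0.242] pointing down, gripper open.
Joint ranges: [-2.99, 2.99], [-0.89, 2.07], [0.3, 2.58], [-1.14, 4.28], [0, 2.63], [-3.12, 3.12]. Speed limits (rad/s): [2.57, 2.57, 3.01, 3.14, 3.14, 3.14].

## Interface

Orientations are given as a unit quaternion [w, x, y, z].
In Python, from bench import ctrl, eyes, hand_in gives the robot as it stands. The module is installed in compiled form; this text tells all that it offers.
- The arm moves only by the tool step_arm, never from a script. Its arguments are lists of equal length, an entry for each row: "xyz": the shift along the world's x, y, z in mm, a list of three; "spin": the turn about the world's z in rad; "fingers": the opening in per cent of the stroke, from 0 (shut) to 100 (fully open). A call has 1 to 10 rows; each row is the pose to reach, as a shift and turn from the pose commanded when the call began; what a row does not reach only later rows make up. A row lasts 1/10 s, in which the tool goes at most 50 mm and 8.59 degrees, less where a joint would pass 70% of its speed; a pose out of reach is approached as far as the arm can. A call with a gripper value outside its range is refused whole. The fingers move at their own pace and stop on an object; the grip force is fixed at half the most. Time passes only in rows, so rows that repeat a pose let the fingers close. It gives the time, the measured TCP pose, the force and the opening at its end, in the units of the state.
- ctrl.get_obs(): the state, without advancing time (a new reading comes with each control period).
- eyes.camera(name): name is "scene" or "side" or "wrist"; returns the picture (400x640x3 uint8, red, green, blue); there is no depth.
- eyes.camera_model(name): a dict with "vertical_fov" (degrees; the focal length in pixels is half the picture's height over the tangent of half this angle, whatever the lens; pixels are square), "cx", "cy" (the principal point, pixels), "pose" (4x4, takes a point from camera to world coordinates); the wrist camera has in their place "tool_from_camera" (4x4, takes a point from camera to tool coordinates, whose origin is the TCP and whose axes are the tool frame's). Camera axes: x right, y up, looking along -z (the intrinsics and any distortion apply to the point x, -y, -z); pixel columns grow to the right and rows downward; lengths in m; the calibration is good to about 2 mm. A picture is of the moment at which its call begins: read the wrist's pose just before it. camera_model takes no time and is no camera call.
- hand_in(): hands the job in, once; it reports no verdict.
The state is a dict: "time_s": time; "q": joint angles; "dq": joint speeds; "joint_efforts": joint torques, N m; "eef_pos": TCP position; "eef_rot": TCP orientation; "wrist_force": force on the tool from outside, world axes, zero at the start; "torque": the same for the moment, N m; "opening": opening from 0.0 (shut) to 1.0 (fully open).
Only numpy, scipy, OpenCV 4.12 (cv2) and the standard library are available. Lean on these libraries where they do the work, as an engineer would, in place of code of your own. Each camera call takes 0.05 s, during which the arm holds its last target.

## Working session

There is one attempt and no reset: what is moved stays moved. The work goes in short steps, Python scripts to look and compute and a tool call to move; the robot and the scene stay as the last step left them, time stands still between calls to the robot, and variables do not carry over. Pictures are saved under pics/ and viewed, and the job is handed in when it is done.

Besides the shell and the picture viewer there is one more tool, called after "Request:" as name([rows], argument=value, ...), one row to a line, values as JSON. step_arm: Moves the arm, as the interface text tells. Its arguments: {"type":"object","properties":{"xyz":{"type":"array"},"spin":{"type":"array"},"fingers":{"type":"array"}},"required":["xyz","spin","fingers"]}

```bash
mkdir -p pics; python3 - <<'E'
from bench import ctrl, eyes
import cv2,numpy as np
np.set_printoptions(precision=4,suppress=True)
for n in ("scene","side"):
    im=eyes.camera(n); cv2.imwrite(f"pics/{n}0.png",im[:,:,::-1]); print(n,eyes.camera_model(n))
o=ctrl.get_obs(); print(o)
E
```

```text
scene {'vertical_fov': 45.904415595026, 'cx': 319.6601558087907, 'cy': 194.7237752462054, 'pose': array([[ 0.6726, -0.6276,  0.392 ,  1.0764],
       [ 0.7399,  0.5775, -0.3449, -0.5326],
       [-0.0099,  0.5221,  0.8528,  1.1538],
       [ 0.    ,  0.    ,  0.    ,  1.    ]])}
side {'vertical_fov': 56.429714101145265, 'cx': 316.3284165212014, 'cy': 200.41371438856672, 'pose': array([[-0.9774,  0.1357, -0.1621,  0.3755],
       [-0.2109, -0.6781,  0.7041,  0.6293],
       [-0.0144,  0.7223,  0.6914,  0.7124],
       [ 0.    ,  0.    ,  0.    ,  1.    ]])}
{'time_s': 0.1, 'q': array([-1.3393,  0.1815,  1.6079,  0.    ,  1.3538, -0.2063]), 'dq': array([ 0.0009, -0.0009, -0.003 , -0.    ,  0.001 , -0.0008]), 'joint_efforts': array([  0.0002, -44.5879, -35.2241,  -0.0003,   0.0041,  -0.    ]), 'eef_pos': array([ 0.2437, -0.5203,  0.2415]), 'eef_rot': array([ 0.5962,  0.3799,  0.597 , -0.3791]), 'wrist_force': array([ 0.1203, -0.7249,  0.226 ]), 'torque': array([-0.0028, -0.0064, -0.0099]), 'opening': 1.0010763973247445}
```

View pics/scene0.png

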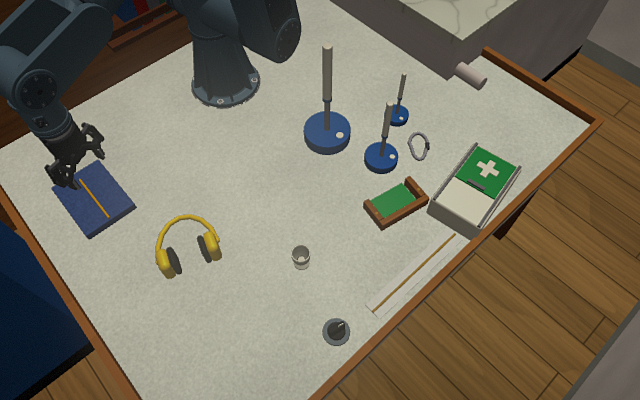

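View pics/side0.png

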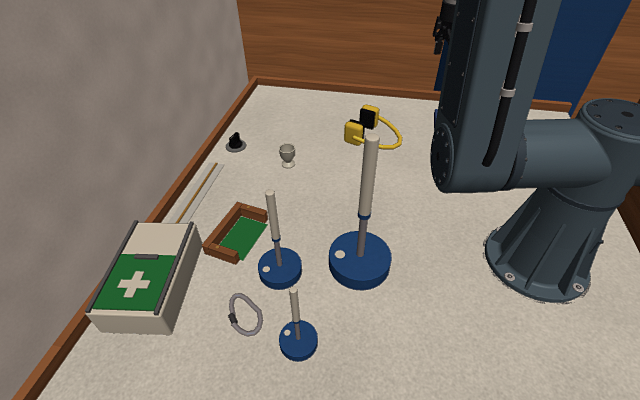

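Candidates for the lamp in the scene view:
- Large lamp, foot at (327,132).
- Middle-sized lamp, foot at (381,157).
- Small lamp, foot at (397,116).

The middle-sized one is meant. In the side view its foot is at (280,268). The bay is at (397,203) in the scene view and (238,233) in the side view. The carabiner is at (419,146) and the egg cup at (301,257).

```bash
cat > h.py <<'E'
import cv2,numpy as np
np.set_printoptions(precision=4,suppress=True)
def cast(m,px,z):
    px=np.atleast_2d(px).astype(float); f=200/np.tan(np.radians(m['vertical_fov']/2))
    d=np.c_[(px[:,0]-m['cx'])/f,-(px[:,1]-m['cy'])/f,-np.ones(len(px))]@m['pose'][:3,:3].T
    c=m['pose'][:3,3]; t=(z-c[2])/d[:,2]; return c+t[:,None]*d
def blue(im):
    h=cv2.cvtColor(im,cv2.COLOR_RGB2HSV); return cv2.inRange(h,(102,120,40),(125,255,255))
from scipy.optimize import least_squares
def foot(im,m,seed,R=.05,H=.028,win=70):
    k=cv2.morphologyEx(blue(im),cv2.MORPH_CLOSE,np.ones((5,5),np.uint8))
    n,l,s,c=cv2.connectedComponentsWithStats(k)
    ids=[i for i in range(1,n) if s[i,4]>80]; i=min(ids,key=lambda i:np.hypot(*(c[i]-seed)))
    ct=max(cv2.findContours((l==i).astype(np.uint8),cv2.RETR_EXTERNAL,cv2.CHAIN_APPROX_NONE)[0],key=len)
    h=cv2.convexHull(ct)[:,0].astype(float)
    g0=cast(m,c[i],0.014)[0]; v=g0-m['pose'][:3,3]; v=v[:2]/np.hypot(*v[:2])
    T=cast(m,h,H)[:,:2]; B=cast(m,h,0)[:,:2]
    far=(T-g0[:2])@v>0.012; near=(B-g0[:2])@v<-0.012
    # stem/tube may stick out at far side: robust loss, fixed radius
    P=np.r_[T[far],B[near]]
    r=least_squares(lambda p:np.hypot(*(P-p[:2]).T)-R,g0[:2],loss='soft_l1',f_scale=.001)
    rr=least_squares(lambda p:np.hypot(*(P-p[:2]).T)-p[2],[*r.x,R],loss='soft_l1',f_scale=.001)
    return r.x,rr.x,np.abs(r.fun).mean()
E
python3 - <<'E'
from h import *; from bench import eyes
for n,sd in (("scene",[(381,157),(327,132),(397,116)]),("side",[(280,268),(360,260),(298,340)])):
    im=cv2.imread(f"pics/{n}0.png")[:,:,::-1].copy(); m=eyes.camera_model(n)
    for s in sd: print(n,s,*foot(im,m,np.array(s)))
    x0,y0=(350,90) if n=="scene" else (190,180)
    cv2.imwrite(f"pics/{n}_c.png",cv2.resize(im[y0:y0+145,x0:x0+140,::-1],None,fx=4,fy=4,interpolation=cv2.INTER_CUBIC))
E
```

```text
scene (381, 157) [0.5762 0.1475] [0.5788 0.1491 0.0465] 0.003354186948342882
scene (327, 132) [0.3922 0.1006] [0.3905 0.1054 0.0601] 0.010634162699410192
scene (397, 116) [0.5272 0.3198] [0.5009 0.3049 0.0306] 0.010762188837401515
side (280, 268) [0.5766 0.1502] [0.5749 0.1509 0.0473] 0.002679167563022964
side (360, 260) [0.3898 0.0871] [0.4009 0.0897 0.0725] 0.021798091335076205
side (298, 340) [0.5118 0.3116] [0.4915 0.3093 0.0345] 0.01064934781199108
```

View pics/scene_c.png

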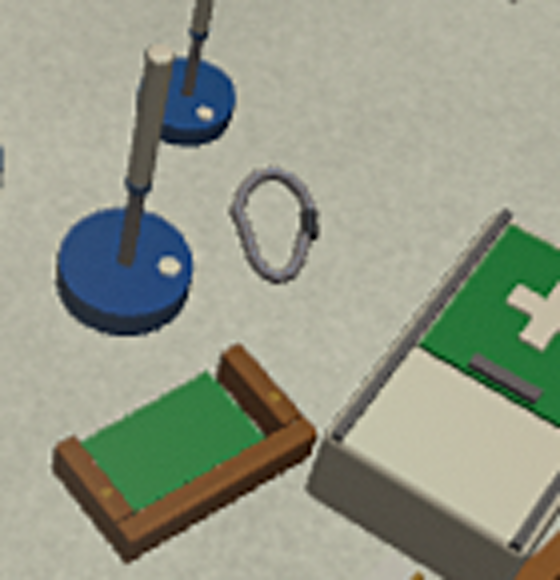

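View pics/side_c.png

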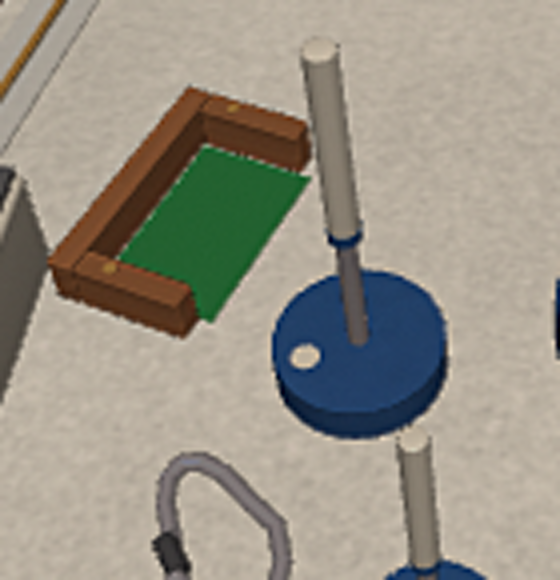

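The crops confirm the middle lamp: round blue foot centred near (0.576, 0.149). Its fitted radius of 47 mm agrees with the 100 mm diameter, and the other two lamps don't fit it. Next I'll zoom on the bay's corners.

```bash
python3 - <<'E'
import cv2
for n,x0,y0 in (("scene",358,170),("side",196,195)):
    im=cv2.imread(f"pics/{n}0.png")
    cv2.imwrite(f"pics/{n}_b.png",cv2.resize(im[y0:y0+72,x0:x0+78],None,fx=8,fy=8,interpolation=cv2.INTER_CUBIC))
E
```

```text
(no output)
```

View pics/scene_b.png

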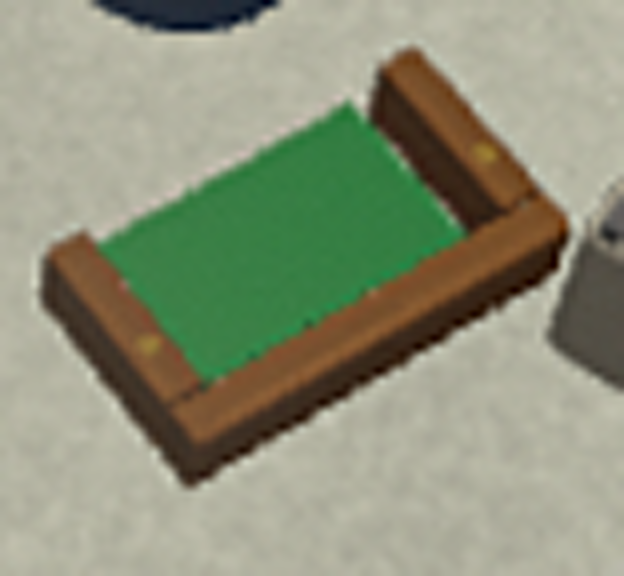

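View pics/side_b.png

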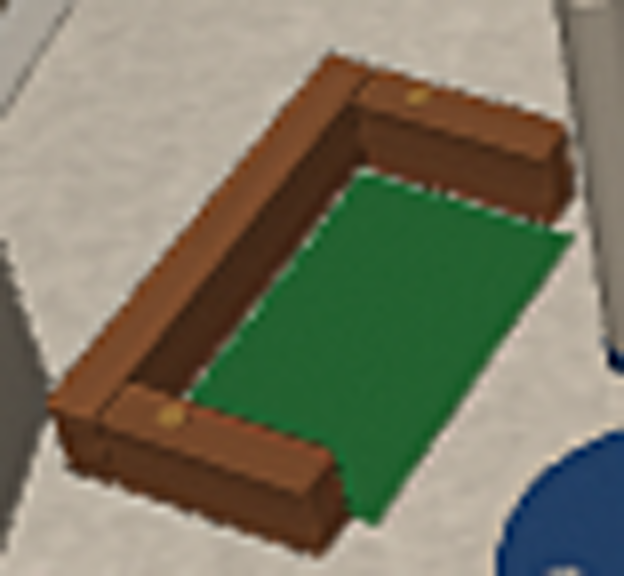

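```bash
python3 - <<'E'
from h import *; from bench import eyes
D={"scene":((358,170),[((412,48),(-21,81)),((382,68),(-21,63)),((566,222),(70,81)),((195,445),(70,-81)),((45,258),(-21,-81)),((80,235),(-21,-63))]),
"side":((196,195),[((332,52),(70,-81)),((563,125),(-21,-81)),((548,158),(-21,-63)),((50,405),(70,81)),((308,493),(-21,81)),((332,457),(-21,63)),((360,105),(52,-63)),((130,385),(52,63))])}
A={}
for n,(o,L) in D.items():
    W=cast(eyes.camera_model(n),np.array([[p[0]/8+o[0]-.44,p[1]/8+o[1]-.44] for p,_ in L]),.035)[:,:2]
    B=np.array([b for _,b in L])/1000
    f=lambda p:(np.c_[np.cos(p[2])*B[:,0]-np.sin(p[2])*B[:,1]+p[0],np.sin(p[2])*B[:,0]+np.cos(p[2])*B[:,1]+p[1]]-W).ravel()
    r=least_squares(f,[.7,.1,0]); print(n,r.x,np.round(r.fun.reshape(-1,2)*1000,1).tolist()); A[n]=r.x
b=(A["scene"]+A["side"])/2; c,s=np.cos(b[2]),np.sin(b[2]); R=np.array([[c,-s],[s,c]])
lamp=np.array([.5764,.149]); print("bay",b,"lamp in bay",R.T@(lamp-b[:2]))
for n,p,z in(("scene",(301,262),0.03),("scene",(419,146),.005),("side",(246,314),.005),("side",(288,157),.03)):
    w=cast(eyes.camera_model(n),p,z)[0,:2]; print(n,w,R.T@(w-b[:2]))
print(R)
E
```

```text
scene [ 0.6926  0.0682 -0.1723] [[-1.1, 1.7], [-2.8, -1.9], [4.0, 0.9], [2.5, -1.7], [-2.0, -0.7], [-0.6, 1.7]]
side [ 0.6848  0.0751 -0.1799] [[0.5, -0.0], [-3.8, -1.2], [-0.7, 1.5], [2.1, 1.3], [-1.0, 2.3], [-2.2, -1.8], [3.9, -0.8], [1.2, -1.4]]
bay [ 0.6887  0.0716 -0.1761] lamp in bay [-0.1241  0.0565]
scene [ 0.6773 -0.2496] [ 0.045  -0.3182]
scene [0.6242 0.2707] [-0.0984  0.1847]
side [0.613  0.2731] [-0.1098  0.1851]
side [ 0.6594 -0.2341] [ 0.0247 -0.3062]
[[ 0.9845  0.1752]
 [-0.1752  0.9845]]
```

Both views give the lamp at (0.576, 0.149), about (-124, +56) mm in the bay frame, which fits the stated ranges. The two bay fits differ by about 8 mm, so I'll refine that with the wrist camera. The large lamp may be in the way of the forearm, so I'll measure its height.

```bash
python3 - <<'E'
from h import *; from bench import eyes
def ray(m,px):
    a=cast(m,px,0.)[0]; c=m['pose'][:3,3]; return c,(a-c)/np.linalg.norm(a-c)
def tri(p,q):
    c1,d1=ray(eyes.camera_model("scene"),p);c2,d2=ray(eyes.camera_model("side"),q)
    s=np.linalg.lstsq(np.c_[d1,-d2],c2-c1,rcond=None)[0]; A=c1+s[0]*d1;B=c2+s[1]*d2; return (A+B)/2,np.linalg.norm(A-B)
print("big top",tri((327,47),(371,137))); print("big stem base",tri((327,128),(362,255)))
print("mid top",tri((388,103),(270,193))); print("small top",tri((403,74),(294,291)))
print("box",cast(eyes.camera_model("scene"),[(428,200),(478,143)],.06))
E
```

```text
big top (array([0.4028, 0.0923, 0.3514]), np.float64(0.0020417116080325664))
big stem base (array([0.3974, 0.096 , 0.0342]), np.float64(0.006459489174517922))
mid top (array([0.5736, 0.1494, 0.244 ]), np.float64(0.0012455928912566716))
small top (array([0.4911, 0.3071, 0.1818]), np.float64(0.001397088761175326))
box [[0.7833 0.1131 0.06  ]
 [0.7543 0.3659 0.06  ]]
```

Request:
step_arm([
  [0, 0, 30],
  [0, 0, 60],
  [0, 0, 100],
  [30, 30, 100],
  [60, 60, 100],
  [90, 90, 100],
  [90, 90, 100],
], spin=[0, 0, 0, 0, 0, 0, 0], fingers=[40, 40, 40, 40, 40, 40, 40])

```text
time_s: 0.8
eef_pos: [0.3367, -0.4273, 0.3422]
eef_rot: [0.598, 0.379, 0.598, -0.377]
wrist_force: [-0.8, 0.9, 0.3]
opening: 0.405
```

```bash
python3 - <<'E'
from bench import ctrl
o=ctrl.get_obs(); print(o['q'].tolist(),o['eef_pos'].tolist())
E
```

```text
[-1.1226910493113849, 0.04464804430470615, 1.5564180292399252, 0.0017390896263162455, 1.5414076711602038, 0.005286291140652961] [0.3366965466241432, -0.4272716378144957, 0.34223165331130745]
```

Request:
step_arm([
  [40, 30, 20],
  [80, 60, 40],
  [110, 90, 60],
  [140, 130, 80],
  [150, 170, 80],
  [160, 210, 80],
  [160, 250, 80],
  [160, 290, 80],
  [160, 290, 80],
], spin=[0, 0, 0, 0, 0, 0, 0, 0, 0], fingers=[40, 40, 40, 40, 40, 40, 40, 40, 40])

```text
time_s: 1.7
eef_pos: [0.4937, -0.1372, 0.4226]
eef_rot: [0.597, 0.378, 0.598, -0.378]
wrist_force: [0.0, -0.9, 0.2]
opening: 0.403
```

```bash
python3 - <<'E'
from bench import ctrl,eyes
import cv2
o=ctrl.get_obs(); print(o['q'].tolist(),o['eef_pos'].tolist(),o['eef_rot'].tolist())
print(eyes.camera_model("wrist"))
for n in("wrist","scene","side"): cv2.imwrite(f"pics/{n}1.png",eyes.camera(n)[:,:,::-1])
E
```

```text
[-0.5036807349957045, -0.05139358644803305, 1.4968841233490153, 0.0011487627979532996, 1.6961751308826678, 0.6247284247947462] [0.4937218267586507, -0.1371813991029915, 0.4225932309213066] [0.5974921919585695, 0.37847869393151484, 0.597592474177578, -0.37767736706713007]
{'vertical_fov': 59.102774946009795, 'cx': 316.43887680338906, 'cy': 195.61298705664456, 'tool_from_camera': array([[ 7.16903713e-04,  2.89253501e-01, -9.57252265e-01,
        -1.32100832e-01],
       [-9.39028557e-04,  9.57252283e-01,  2.89252804e-01,
         7.40819417e-02],
       [ 9.99999302e-01,  6.91520804e-04,  9.57875014e-04,
        -7.25159936e-04],
       [ 0.00000000e+00,  0.00000000e+00,  0.00000000e+00,
         1.00000000e+00]])}
```

View pics/wrist1.png

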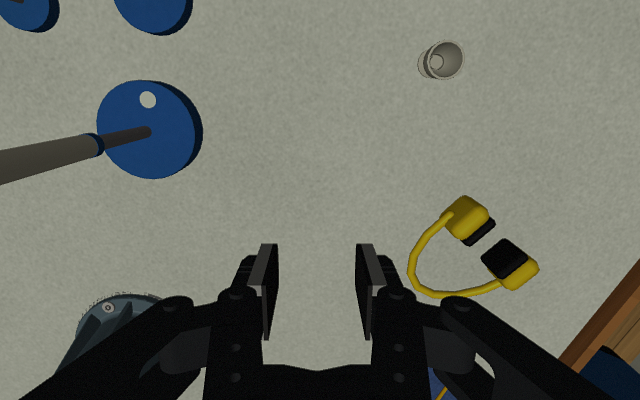

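View pics/side1.png

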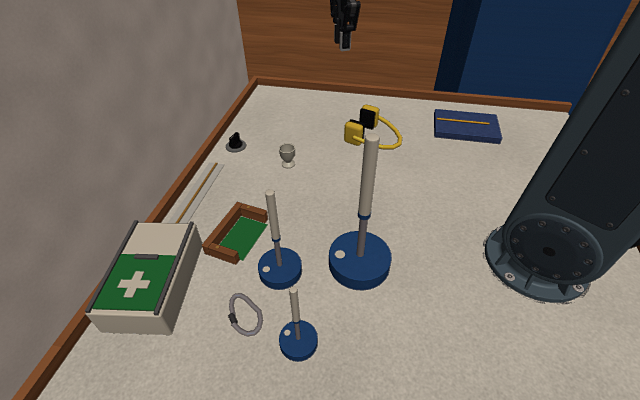

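View pics/scene1.png

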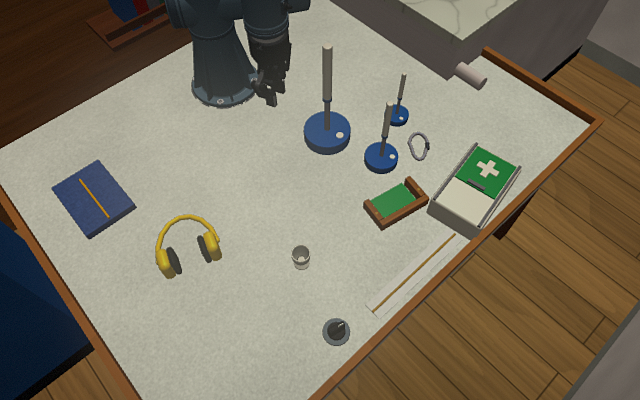

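```bash
python3 - <<'E'
import numpy as np
D=[((.1815,1.6079,1.3538),(.2437,-.5203,.2415)),((.04465,1.55642,1.54141),(.3367,-.42727,.34223)),((-.05139,1.49688,1.69618),(.49372,-.13718,.42259))]
A=[];b=[]
for q,p in D:
    s=q[0]+q[1]; A+= [[np.sin(q[0]),np.sin(s),0],[np.cos(q[0]),np.cos(s),1]]; b+=[np.hypot(*p[:2]),p[2]]; print(sum(q),np.hypot(*p[:2]),np.arctan2(p[1],p[0]))
x,res,_,sv=np.linalg.lstsq(np.array(A),np.array(b),rcond=None); print(x,res,sv,np.array(A)@x-b)
E
```

```text
3.1432 0.574544845943291 -1.1327601840644828
3.14248 0.5439913077430557 -0.9033991797406287
3.14167 0.5124234487218554 -0.2710137060115471
[0.30565792 0.53132923 0.05332692] [1.54540101e-05] [2.44583397 1.73325758 0.11710834] [-0.00068778 -0.00276352  0.00073755  0.00036738 -0.00096099  0.00239614]
```

```bash
python3 - <<'E'
import numpy as np
D=[((-1.3393,.1815,1.6079),(.2437,-.5203,.2415)),((-1.12269,.04465,1.55642),(.3367,-.42727,.34223)),((-.50368,-.05139,1.49688),(.49372,-.13718,.42259))]
A=[];b=[]
for q,p in D:
    s=q[1]+q[2]; c,t=np.cos(q[0]),np.sin(q[0]); r=c*p[0]+t*p[1]; print("lat",-t*p[0]+c*p[1],r)
    A+= [[np.sin(q[1]),np.sin(s),0],[np.cos(q[1]),np.cos(s),1]]; b+=[r,p[2]]
A=np.array(A);b=np.array(b)
x=np.linalg.lstsq(A,b,rcond=None)[0]; print(x,A@x-b)
E
```

```text
lat 0.11782449223070239 0.5623336812165683
lat 0.1183384990775706 0.5309637864638865
lat 0.11815090472271482 0.49861623972069335
[0.3111056  0.51811368 0.04737516] [-0.00039432 -0.00049108  0.00079874  0.00025788 -0.00054555  0.00023319]
```

```bash
python3 - <<'E'
from h import *; from bench import eyes
m=eyes.camera_model("scene")
q=-1.339; t=np.array([.2437,-.5203]); ax=np.array([np.cos(q),np.sin(q)]); la=np.array([-ax[1],ax[0]])
for p in [(38,92),(60,130),(20,100),(75,150)]:
    a=cast(m,p,0)[0]; c=m['pose'][:3,3]; d=a-c
    s=((t-c[:2])@ax)/(d[:2]@ax); P=c+s*d; print(p,P,"lat from tcp",(P[:2]-t)@la)
im=cv2.imread("pics/scene0.png"); cv2.imwrite("pics/arm.png",cv2.resize(im[:210,:310],None,fx=2.5,fy=2.5))
E
```

```text
(38, 92) [ 0.2956 -0.508   0.5379] lat from tcp 0.053348922087533675
(60, 130) [ 0.2618 -0.516   0.4084] lat from tcp 0.018571405424001534
(20, 100) [ 0.1555 -0.5411  0.4306] lat from tcp -0.09065329443633063
(75, 150) [ 0.2619 -0.516   0.3409] lat from tcp 0.0186566539116319
```

View pics/arm.png

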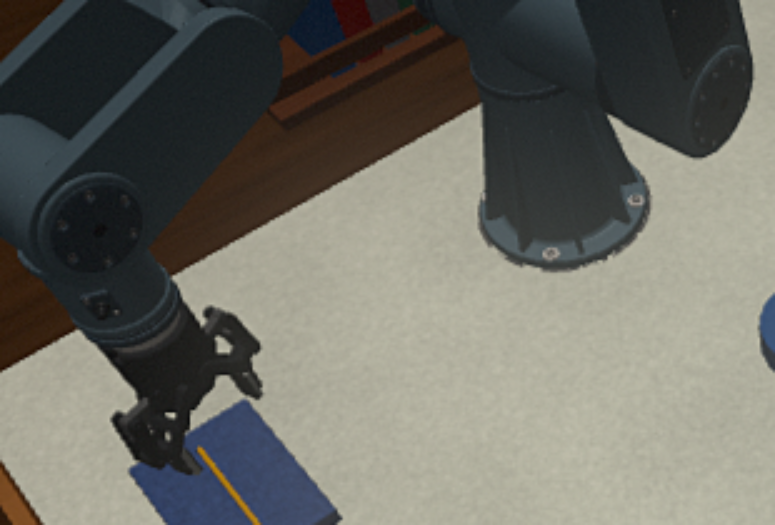

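The wrist view at 1.7 s shows the feet, the egg cup and the ears, all undisturbed. From the arm fit, the wrist centre sits about 0.295 m above the TCP. That leaves the forearm a few centimetres above the large lamp (top 0.351 m), and I'll check this in pictures.

Plan:
1. Push the lamp from its +y side, world direction about -75°, until it is on the bay axis at about bay x = -98 mm.
2. Push it straight in, with the jaws about 34 mm open and the wrist camera on the far side from the lamp.

First I'll move over the bay to measure it.

Request:
step_arm([
  [20, 30, 15],
  [40, 60, 30],
  [60, 90, 30],
  [80, 120, 30],
  [90, 150, 30],
  [100, 180, 30],
  [110, 210, 30],
  [120, 240, 30],
  [120, 250, 30],
  [120, 250, 30],
], spin=[0.14, 0.28, 0.42, 0.56, 0.7, 0.84, 0.98, 1.12, 1.26, 1.39], fingers=[40, 40, 40, 40, 40, 40, 40, 40, 40, 40])

```text
time_s: 2.85
eef_pos: [0.6147, 0.109, 0.4511]
eef_rot: [0.7, -0.093, 0.702, 0.093]
wrist_force: [0.2, 0.1, 0.6]
opening: 0.399
```

Request:
step_arm([
  [0, 0, 0],
  [0, 0, 0],
  [0, 0, 0],
], spin=[0, 0, 0], fingers=[40, 40, 40])

```text
time_s: 3.15
eef_pos: [0.6141, 0.108, 0.452]
eef_rot: [0.701, -0.089, 0.702, 0.089]
wrist_force: [-0.5, 0.8, -0.8]
opening: 0.402
```

```bash
python3 - <<'E'
from bench import ctrl,eyes
import cv2,json
o=ctrl.get_obs(); print(o['q'].tolist(),o['eef_pos'].tolist(),o['eef_rot'].tolist())
for n in("wrist","side"): cv2.imwrite(f"pics/{n}2.png",eyes.camera(n)[:,:,::-1])
json.dump([o['eef_pos'].tolist(),o['eef_rot'].tolist()],open("p2.json","w"))
E
```

```text
[-0.015919773310318495, 0.20962387531656787, 1.162156217733726, -0.00013452741150875807, 1.770155915330696, -0.26872482250578994] [0.6141255871247572, 0.10799675725826414, 0.4520143957510156] [0.7013397591901899, -0.08916185336292308, 0.701593318919532, 0.08910398942477786]
```

View pics/wrist2.png

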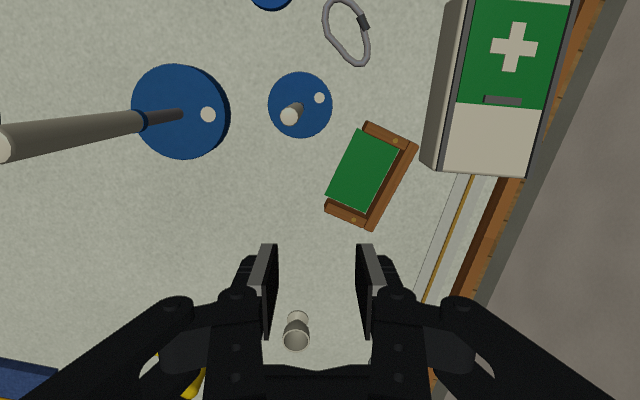

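View pics/side2.png

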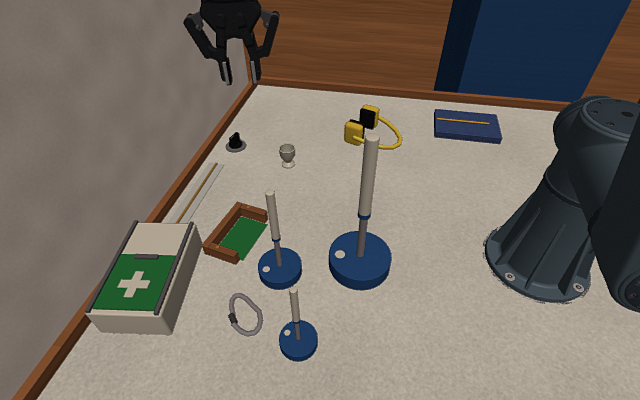

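The wrist view shows the middle lamp at (300,104), the bay at (370,175) and the carabiner at (347,32), all in one picture. I'll measure the bay relative to the lamp here.

```bash
python3 - <<'E'
import cv2
im=cv2.imread("pics/wrist2.png")
cv2.imwrite("pics/wb.png",cv2.resize(im[115:240,315:425],None,fx=4.8,fy=4.8,interpolation=cv2.INTER_CUBIC))
E
```

```text
(no output)
```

View pics/wb.png

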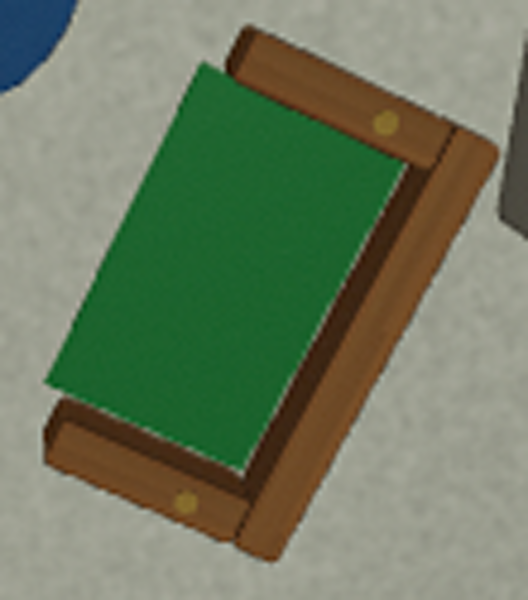

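```bash
cat >> h.py <<'E'
from scipy.spatial.transform import Rotation
def wm(m,p,q):
    T=np.eye(4);T[:3,:3]=Rotation.from_quat([q[1],q[2],q[3],q[0]]).as_matrix();T[:3,3]=p
    m=dict(m);m['pose']=T@m['tool_from_camera'];return m
def fitbay(m,px,B):
    W=cast(m,px,.035)[:,:2];B=np.array(B)/1000
    f=lambda p:(np.c_[np.cos(p[2])*B[:,0]-np.sin(p[2])*B[:,1]+p[0],np.sin(p[2])*B[:,0]+np.cos(p[2])*B[:,1]+p[1]]-W).ravel()
    r=least_squares(f,[.7,.1,0]); return r.x,np.round(r.fun.reshape(-1,2)*1000,1).tolist()
def inbay(b,w):
    c,s=np.cos(b[2]),np.sin(b[2]); return np.array([[c,s],[-s,c]])@(np.array(w)[:2]-b[:2])
E
python3 - <<'E'
from h import *; from bench import eyes; import json
m=wm(eyes.camera_model("wrist"),*json.load(open("p2.json")))
px=np.array([(253,27),(235,67),(499,150),(275,562),(45,462),(65,424),(250,497),(432,167)])/4.8+[315,115]-.4
b,res=fitbay(m,px,[(-21,81),(-21,63),(70,81),(70,-81),(-21,-81),(-21,-63),(52,-63),(52,63)]); print(b,res)
im=cv2.imread("pics/wrist2.png")[:,:,::-1].copy()
f=foot(im,m,np.array([300,104])); print(f, inbay(b,f[0]))
k=blue(im); n,l,s,c=cv2.connectedComponentsWithStats(k)
print([(s[i].tolist(),c[i],cast(m,c[i],.028)) for i in range(1,n) if s[i,4]>500])
E
```

```text
[ 0.6889  0.0732 -0.1773] [[0.4, 1.0], [-0.8, -3.2], [1.2, 2.6], [0.8, -0.6], [-1.5, -0.3], [-1.4, 2.5], [1.7, -0.7], [-0.4, -1.2]]
(array([0.5771, 0.1511]), array([0.577 , 0.1511, 0.0494]), np.float64(0.0006794010929772665)) [-0.1238  0.0569]
[([131, 64, 95, 96, 6323], array([179.953 , 109.9328]), array([[0.4004, 0.0985, 0.028 ]])), ([268, 72, 64, 66, 2808], array([300.1165, 103.5748]), array([[0.5767, 0.1536, 0.028 ]])), ([0, 358, 57, 42, 1487], array([ 20.7653, 377.5219]), array([[ 0.1713, -0.4849,  0.028 ]]))]
```

The bay is at (0.6889, 0.0732), turned -10.2°, and the lamp is at (0.5771, 0.1511). In the bay frame the lamp is at (-124, +57) mm with a fitted radius of 49.4 mm, so all three views agree. I'll go above the start of the first push and come partway down.

Request:
step_arm([
  [-12, 30, 0],
  [-30, 60, 0],
  [-45, 90, 0],
  [-58, 120, 0],
  [-58, 120, -40],
  [-58, 120, -80],
  [-58, 120, -120],
  [-58, 120, -160],
  [-58, 120, -200],
  [-58, 120, -240],
], spin=[0, 0, 0, 0, 0, 0, 0, 0, 0, 0], fingers=[40, 40, 40, 40, 40, 40, 40, 40, 40, 40])

```text
time_s: 4.25
eef_pos: [0.5558, 0.2289, 0.2111]
eef_rot: [0.702, -0.09, 0.701, 0.09]
wrist_force: [0.3, -0.4, 0.1]
opening: 0.401
```

```bash
python3 - <<'E'
from bench import ctrl,eyes
import cv2
o=ctrl.get_obs(); print(o['q'].tolist(),o['eef_pos'].tolist(),o['eef_rot'].tolist())
a=[eyes.camera(n)[:,:,::-1] for n in("side","scene")]
cv2.imwrite("pics/c3.png",cv2.resize(cv2.vconcat(a),(480,600)))
cv2.imwrite("pics/side3.png",a[0]);cv2.imwrite("pics/scene3.png",a[1])
E
```

```text
[0.19351919060278874, 0.26561127264218093, 1.5701230404169535, -4.7631148794863805e-05, 1.3050040984985425, -0.062015275283243305] [0.5557956917246873, 0.2289465324076356, 0.2110950893640949] [0.7016448665078241, -0.09010021527971786, 0.7010399959615732, 0.09010747234255181]
```

View pics/side3.png

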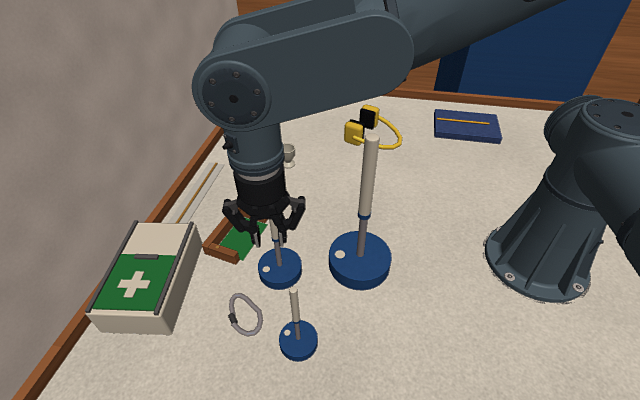

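View pics/scene3.png

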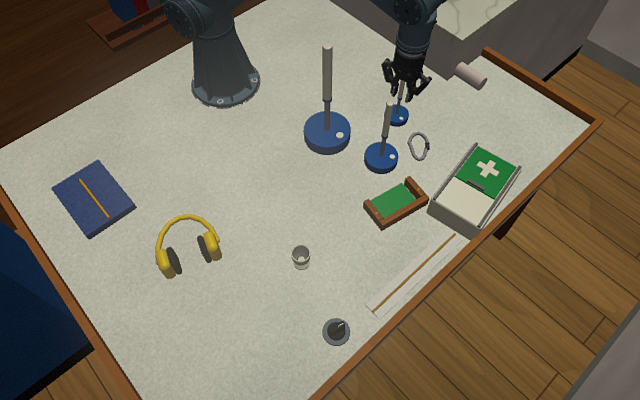

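```bash
python3 - <<'E'
from h import *; from bench import eyes
m=eyes.camera_model("side"); q1=.1935; ax=np.array([np.cos(q1),np.sin(q1)]);la=np.array([-ax[1],ax[0]])
for L in (.15,.17,.19):
  for p in [(235,95),(272,126),(330,108),(395,86),(215,65),(380,12)]:
    a=cast(m,p,0)[0]; c=m['pose'][:3,3]; d=a-c; s=(L-c[:2]@la)/(d[:2]@la); P=c+s*d; print(L,p,"r",P[:2]@ax,"z",P[2])
print("big lamp lat, r",np.array([.403,.094])@la,np.array([.403,.094])@ax, "tcp r",np.array([.5558,.2289])@ax)
E
```

```text
0.15 (235, 95) r 0.5945150403100781 z 0.5029405578002306
0.15 (272, 126) r 0.5554843839970187 z 0.46101791756414107
0.15 (330, 108) r 0.4840909819031287 z 0.48567099168067795
0.15 (395, 86) r 0.4109686039423708 z 0.5132412771571986
0.15 (215, 65) r 0.6105862038509191 z 0.538816169381636
0.15 (380, 12) r 0.43594740701378265 z 0.591493570502869
0.17 (235, 95) r 0.589204672764481 z 0.5135373772347089
0.17 (272, 126) r 0.5521484686985126 z 0.4737354866615052
0.17 (330, 108) r 0.4843666600674923 z 0.49714143038913267
0.17 (395, 86) r 0.4149433396454864 z 0.5233170118751429
0.17 (215, 65) r 0.6044628408816205 z 0.5475981414988025
0.17 (380, 12) r 0.43865853460694465 z 0.5976107395436923
0.19 (235, 95) r 0.5838943052188837 z 0.5241341966691871
0.19 (272, 126) r 0.5488125534000067 z 0.48645305575886943
0.19 (330, 108) r 0.48464233823185593 z 0.5086118690975874
0.19 (395, 86) r 0.41891807534860204 z 0.5333927465930873
0.19 (215, 65) r 0.5983394779123219 z 0.556380113615969
0.19 (380, 12) r 0.44136966220010665 z 0.6037279085845155
big lamp lat, r 0.014750915615954728 0.41355460399866306 tcp r 0.589443491775387
```

The wrist centre works out at 0.302 m above the TCP. At full depth the forearm's underside should be near 0.39 m over the large lamp (0.351 m), so I can go down.

Request:
step_arm([
  [0, 0, -30],
  [0, 0, -60],
  [0, 0, -90],
  [0, 0, -120],
  [0, 0, -150],
  [0, 0, -170],
  [0, 0, -185],
  [0, 0, -190],
  [0, 0, -190],
], spin=[0, 0, 0, 0, 0, 0, 0, 0, 0], fingers=[40, 40, 40, 40, 40, 40, 40, 40, 40])

```text
time_s: 5.25
eef_pos: [0.5565, 0.2293, 0.023]
eef_rot: [0.702, -0.091, 0.701, 0.091]
wrist_force: [-1.3, 1.4, -0.7]
opening: 0.401
```

```bash
cat > look.py <<'E'
import sys; from h import *; from bench import ctrl,eyes
t=sys.argv[1]; o=ctrl.get_obs(); print(o['time_s'],o['eef_pos'],o['eef_rot'],o['wrist_force'],o['opening'])
a=[eyes.camera(n) for n in("wrist","side","scene")]
for n,i in zip(("wrist","side","scene"),a): cv2.imwrite(f"pics/{n}{t}.png",i[:,:,::-1])
cv2.imwrite(f"pics/c{t}.png",np.vstack([np.hstack([cv2.resize(a[0][:,:,::-1],(400,250)),cv2.resize(a[1][:,:,::-1],(400,250))]),cv2.resize(a[2][50:275,250:610,::-1],(800,500))[:340]]))
E
python3 look.py 4
```

```text
5.25 [0.5565 0.2293 0.023 ] [ 0.7015 -0.0905  0.7011  0.0905] [-1.2897  1.4407 -0.7128] 0.40081187749671837
```

View pics/c4.png

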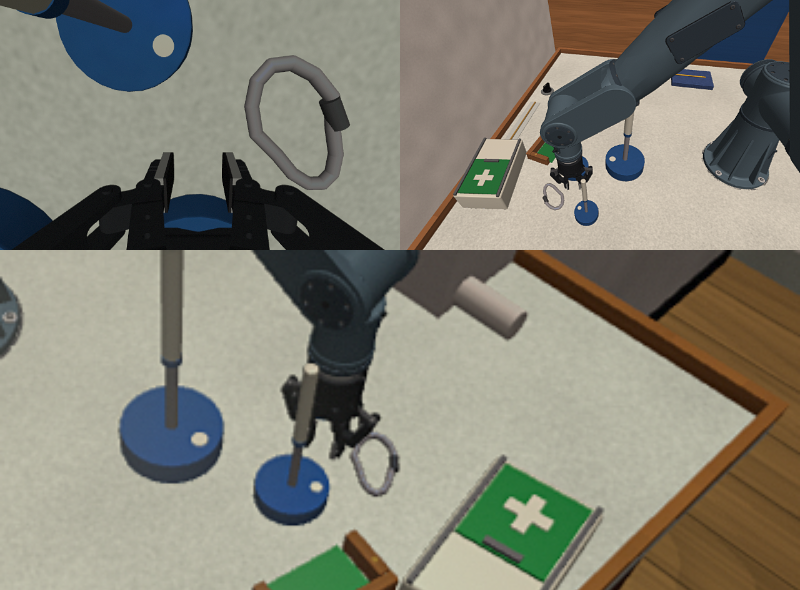

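The fingertips stand behind the foot, which is centred between them. The other lamps and the carabiner are clear. First push.

Request:
step_arm([
  [1, -5, -4],
  [3, -10, -5],
  [4, -15, -5],
  [5, -20, -5],
  [6, -24, -5],
  [8, -29, -5],
  [9, -34, -5],
  [10, -39, -5],
  [11, -43, -5],
  [11, -43, -5],
], spin=[0, 0, 0, 0, 0, 0, 0, 0, 0, 0], fingers=[40, 40, 40, 40, 40, 40, 40, 40, 40, 40])

```text
time_s: 6.4
eef_pos: [0.567, 0.1855, 0.0173]
eef_rot: [0.701, -0.091, 0.701, 0.09]
wrist_force: [-0.0, -0.5, -0.3]
opening: 0.399
```

```bash
python3 look.py 5; python3 - <<'E'
from h import *; from bench import eyes
b=[.6889,.0732,-.1773]
im=cv2.imread("pics/scene5.png")[:,:,::-1].copy(); f=foot(im,eyes.camera_model("scene"),np.array([381,157])); print(f,inbay(b,f[0]))
E
```

```text
6.4 [0.567  0.1855 0.0173] [ 0.7013 -0.0906  0.7013  0.0903] [-0.0427 -0.5258 -0.3483] 0.39929392744092457
(array([0.5819, 0.1323]), array([0.5842, 0.1305, 0.0472]), np.float64(0.004756380371521379)) [-0.1158  0.0393]
```

View pics/c5.png

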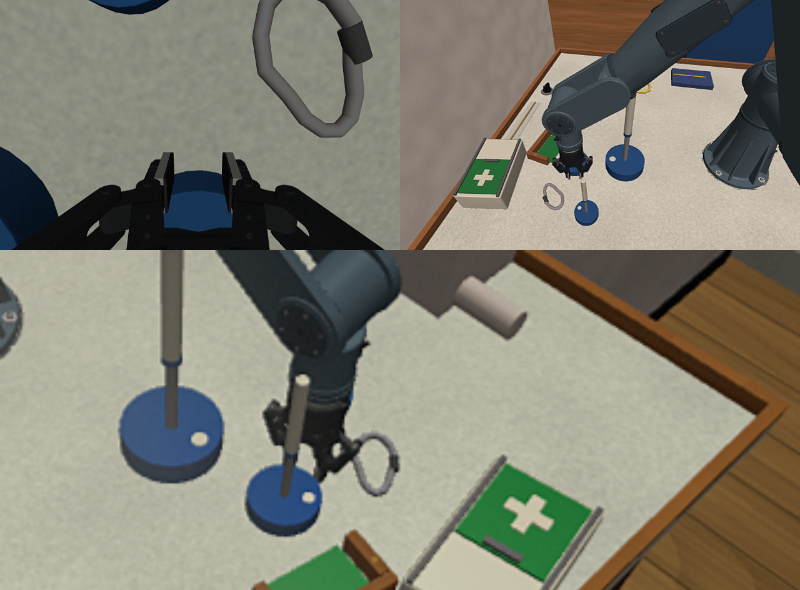

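The lamp has slid upright about 20 mm, the foot is against the fingertips, and the force is near zero. Continuing the first push.

Request:
step_arm([
  [1, -5, 0],
  [2, -10, 0],
  [4, -15, 0],
  [5, -20, 0],
  [6, -25, 0],
  [8, -30, 0],
  [9, -35, 0],
  [10, -39, 0],
  [11, -42, 0],
  [11, -43, 0],
], spin=[0, 0, 0, 0, 0, 0, 0, 0, 0, 0], fingers=[40, 40, 40, 40, 40, 40, 40, 40, 40, 40])

```text
time_s: 7.55
eef_pos: [0.578, 0.1428, 0.0173]
eef_rot: [0.701, -0.091, 0.701, 0.09]
wrist_force: [-1.1, 3.0, -0.3]
opening: 0.404
```

```bash
python3 look.py 6; python3 - <<'E'
from h import *; from bench import eyes
b=[.6889,.0732,-.1773]
im=cv2.imread("pics/scene6.png")[:,:,::-1].copy(); f=foot(im,eyes.camera_model("scene"),np.array([382,170])); print(f,inbay(b,f[0]))
E
```

```text
7.55 [0.578  0.1428 0.0173] [ 0.7013 -0.0905  0.7013  0.0905] [-1.1224  3.0419 -0.3092] 0.4039051420336432
(array([0.5941, 0.0938]), array([0.5948, 0.0914, 0.0484]), np.float64(0.00382527176846145)) [-0.097   0.0035]
```

View pics/c6.png

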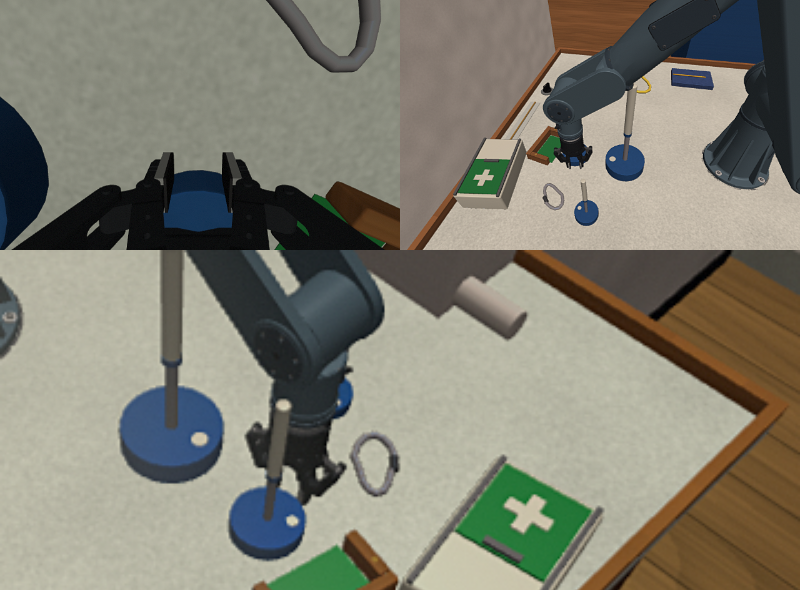

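The lamp stands upright near bay (-97, +2) mm. I'll back off and come round to its open-bay side, keeping 70 mm or more from the stem.

Request:
step_arm([
  [-3, 10, 0],
  [-7, 25, 0],
  [-7, 25, 40],
  [-18, 20, 40],
  [-30, 13, 40],
  [-43, 4, 40],
  [-49, -10, 40],
  [-53, -24, 40],
  [-57, -38, 40],
  [-57, -38, 40],
], spin=[0, 0, 0, 0.14, 0.28, 0.42, 0.56, 0.7, 0.84, 0.98], fingers=[40, 40, 40, 40, 40, 40, 40, 40, 40, 40])

```text
time_s: 8.7
eef_pos: [0.52, 0.1052, 0.0573]
eef_rot: [0.575, -0.412, 0.575, 0.412]
wrist_force: [-0.0, -0.3, -0.2]
opening: 0.401
```

Request:
step_arm([
  [0, 0, 0],
  [0, 0, 0],
  [0, 0, 0],
], spin=[0.1, 0.15, 0.15], fingers=[40, 40, 40])

```text
time_s: 9.0
eef_pos: [0.5205, 0.1063, 0.0573]
eef_rot: [0.543, -0.452, 0.543, 0.452]
wrist_force: [-0.2, 0.6, -0.1]
opening: 0.4
```

```bash
python3 look.py 7; python3 - <<'E'
from h import *; from bench import eyes
b=[.6889,.0732,-.1773]
for n,s in(("scene",[384,176]),("side",[262,256])):
    im=cv2.imread(f"pics/{n}7.png")[:,:,::-1].copy(); f=foot(im,eyes.camera_model(n),np.array(s)); print(f,inbay(b,f[0]))
E
```

```text
9.0 [0.5205 0.1063 0.0573] [ 0.5435 -0.4523  0.5435  0.4524] [-0.2175  0.634  -0.0522] 0.40011160506696525
(array([0.592 , 0.0878]), array([0.5949, 0.0877, 0.0471]), np.float64(0.003927394493847858)) [-0.098  -0.0028]
(array([0.5916, 0.0872]), array([0.5909, 0.0888, 0.0471]), np.float64(0.002805019027727973)) [-0.0982 -0.0034]
```

View pics/c7.png

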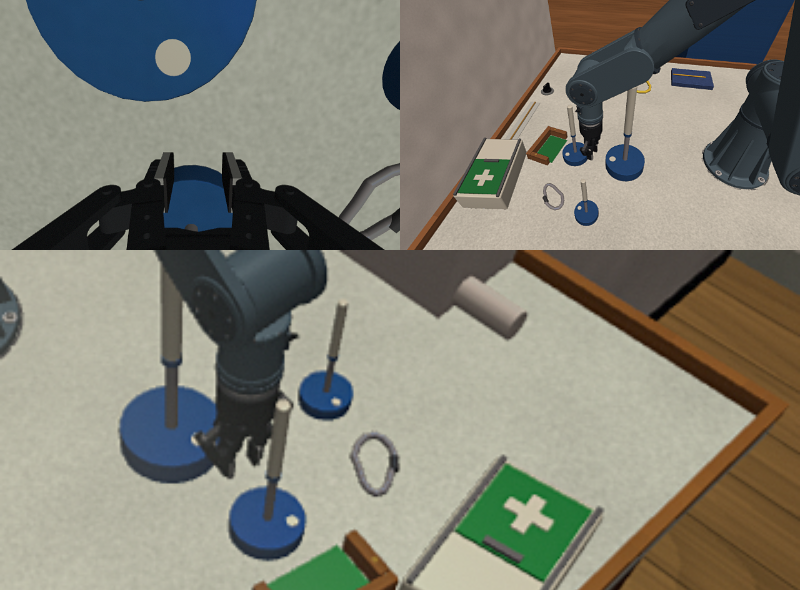

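The lamp is at bay (-98, -3) mm in both views and upright. I'll go down behind it on the axis and start the straight push.

Request:
step_arm([
  [-1, -3, -20],
  [-1, -3, -36],
  [-1, -3, -40],
  [4, -4, -40],
  [9, -5, -40],
  [14, -6, -40],
  [19, -7, -40],
  [24, -7, -40],
  [29, -8, -40],
  [34, -9, -40],
], spin=[0, 0, 0, 0, 0, 0, 0, 0, 0, 0], fingers=[40, 40, 40, 40, 40, 40, 40, 40, 40, 40])

```text
time_s: 10.15
eef_pos: [0.5546, 0.0964, 0.0174]
eef_rot: [0.543, -0.452, 0.544, 0.452]
wrist_force: [-5.9, 1.9, 4.8]
opening: 0.401
```

```bash
python3 look.py 8; python3 - <<'E'
from h import *; from bench import eyes
b=[.6889,.0732,-.1773]
for n,s in(("scene",[384,176]),("side",[262,256])):
    im=cv2.imread(f"pics/{n}8.png")[:,:,::-1].copy(); f=foot(im,eyes.camera_model(n),np.array(s)); print(f,inbay(b,f[0]))
E
```

```text
10.15 [0.5546 0.0964 0.0174] [ 0.5434 -0.4517  0.544   0.4524] [-5.9031  1.879   4.7639] 0.40148540929499205
(array([0.6144, 0.0923]), array([0.6142, 0.0875, 0.0476]), np.float64(0.00309122227334969)) [-0.0767  0.0056]
(array([0.6086, 0.0857]), array([0.6115, 0.0883, 0.0465]), np.float64(0.0028104218507075517)) [-0.0812 -0.0019]
```

View pics/c8.png

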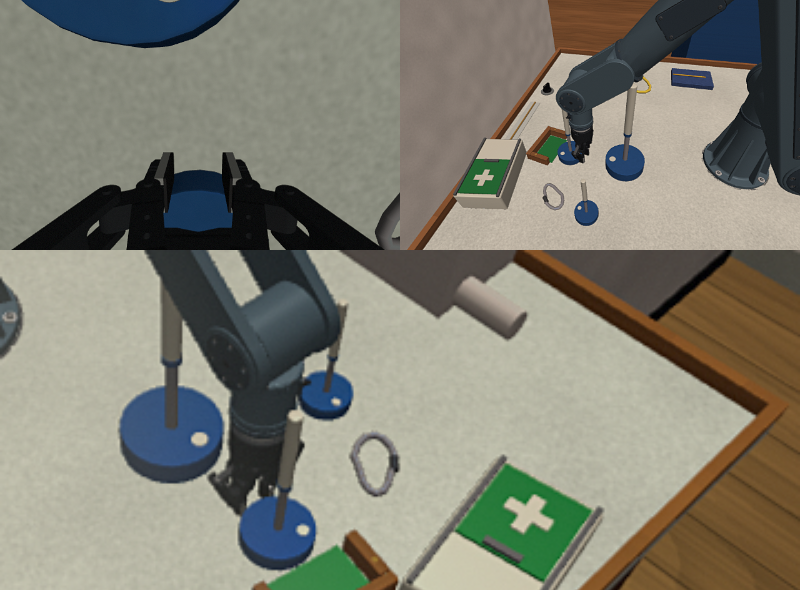

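The lamp is upright at about bay (-80, 0) mm and following well. Continuing.

Request:
step_arm([
  [6, -1, 0],
  [12, -2, 0],
  [18, -3, 0],
  [24, -4, 0],
  [30, -5, 0],
  [35, -6, 0],
  [41, -7, 0],
  [47, -8, 0],
  [52, -9, 0],
  [55, -10, 0],
], spin=[0, 0, 0, 0, 0, 0, 0, 0, 0, 0], fingers=[40, 40, 40, 40, 40, 40, 40, 40, 40, 40])

```text
time_s: 11.3
eef_pos: [0.6105, 0.0861, 0.0172]
eef_rot: [0.544, -0.452, 0.544, 0.452]
wrist_force: [-2.5, 0.6, 0.2]
opening: 0.401
```

```bash
python3 look.py 9; python3 - <<'E'
from h import *; from bench import eyes,ctrl
b=[.6889,.0732,-.1773]; print("tcp",inbay(b,ctrl.get_obs()['eef_pos']))
for n,s in(("scene",[390,195]),("side",[240,240])):
    im=cv2.imread(f"pics/{n}9.png")[:,:,::-1].copy(); f=foot(im,eyes.camera_model(n),np.array(s)); print(f,inbay(b,f[0]))
E
```

```text
11.3 [0.6105 0.0861 0.0172] [ 0.5439 -0.4521  0.5437  0.4519] [-2.464   0.6275  0.2438] 0.400555141223664
tcp [-0.0794 -0.0012]
(array([0.6686, 0.0737]), array([0.6695, 0.0784, 0.0464]), np.float64(0.0036122082956704495)) [-0.0201 -0.003 ]
(array([0.6644, 0.0749]), array([0.6664, 0.0784, 0.0465]), np.float64(0.0026828653845278813)) [-0.0244 -0.0027]
```

View pics/c9.png

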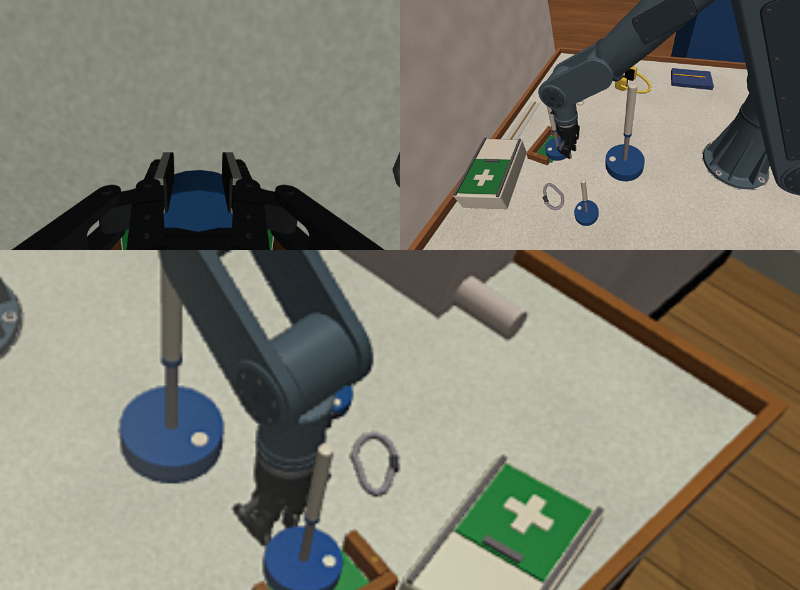

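The lamp is inside the side rails at about bay (-22, -3) mm, upright. I'll push the last stretch slowly and watch the force.

Request:
step_arm([
  [3, 0, 0],
  [6, -1, 0],
  [9, -2, 0],
  [12, -2, 0],
  [14, -2, 0],
  [16, -3, 0],
  [18, -3, 0],
  [19, -3, 0],
  [20, -3, 0],
  [20, -3, 0],
], spin=[0, 0, 0, 0, 0, 0, 0, 0, 0, 0], fingers=[40, 40, 40, 40, 40, 40, 40, 40, 40, 40])

```text
time_s: 12.45
eef_pos: [0.63, 0.0831, 0.0173]
eef_rot: [0.544, -0.452, 0.544, 0.452]
wrist_force: [-3.9, -0.5, 2.4]
opening: 0.398
```

Request:
step_arm([
  [1, 0, 0],
  [2, 0, 0],
  [2, 0, 0],
], spin=[0, 0, 0], fingers=[40, 40, 40])

```text
time_s: 12.75
eef_pos: [0.632, 0.0832, 0.0173]
eef_rot: [0.544, -0.452, 0.544, 0.452]
wrist_force: [-2.8, 0.8, 1.9]
opening: 0.399
```

Request:
step_arm([
  [1, 0, 0],
  [2, 0, 0],
  [2, 0, 0],
], spin=[0, 0, 0], fingers=[40, 40, 40])

```text
time_s: 13.05
eef_pos: [0.6341, 0.0832, 0.0173]
eef_rot: [0.544, -0.452, 0.544, 0.452]
wrist_force: [-2.4, -0.2, 1.4]
opening: 0.399
```

```bash
python3 look.py 10; python3 - <<'E'
from h import *; from bench import eyes,ctrl
b=[.6889,.0732,-.1773]; print("tcp",inbay(b,ctrl.get_obs()['eef_pos']))
for n,s in(("scene",[398,200]),("side",[235,235])):
    im=cv2.imread(f"pics/{n}10.png")[:,:,::-1].copy(); f=foot(im,eyes.camera_model(n),np.array(s)); print(f,inbay(b,f[0]))
a=cv2.imread("pics/scene10.png")[150:235,350:440];c=cv2.imread("pics/side10.png")[180:265,190:280]
cv2.imwrite("pics/z10.png",cv2.resize(np.hstack([a,c]),None,fx=4.4,fy=4.4,interpolation=cv2.INTER_CUBIC))
E
```

```text
13.05 [0.6341 0.0832 0.0173] [ 0.5439 -0.4521  0.5437  0.4519] [-2.3559 -0.2325  1.3628] 0.3986614901663513
tcp [-0.0558  0.0002]
(array([0.6935, 0.0792]), array([0.6894, 0.0777, 0.0447]), np.float64(0.004900215353339539)) [0.0035 0.0067]
(array([0.6854, 0.0707]), array([0.6901, 0.076 , 0.0458]), np.float64(0.003260178402477125)) [-0.003  -0.0031]
```

View pics/z10.png

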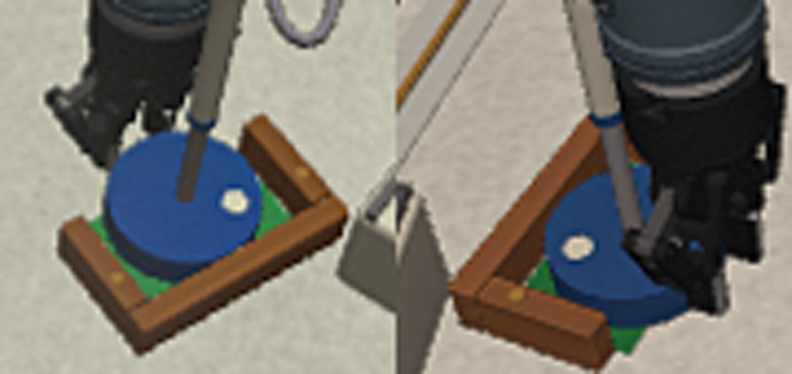

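Both pictures show the foot almost at the back rail and centred in the bay. The force is still only sliding friction, so I'll go on in 1 mm steps until it rises.

Request:
step_arm([
  [1, 0, 0],
  [1, 0, 0],
], spin=[0, 0], fingers=[40, 40])

```text
time_s: 13.4
eef_pos: [0.6348, 0.0832, 0.0173]
eef_rot: [0.544, -0.452, 0.544, 0.452]
wrist_force: [-3.8, 0.3, 2.3]
opening: 0.403
```

Request:
step_arm([
  [1, 0, 0],
  [1, 0, 0],
], spin=[0, 0], fingers=[40, 40])

```text
time_s: 13.6
eef_pos: [0.6355, 0.0832, 0.0173]
eef_rot: [0.544, -0.452, 0.544, 0.452]
wrist_force: [-4.8, 0.5, 3.5]
opening: 0.4
```

Request:
step_arm([
  [1, 0, 0],
  [1, 0, 0],
], spin=[0, 0], fingers=[40, 40])

```text
time_s: 13.8
eef_pos: [0.6356, 0.0833, 0.0172]
eef_rot: [0.543, -0.451, 0.545, 0.453]
wrist_force: [-9.4, -0.9, 7.0]
opening: 0.401
```

The TCP has stalled at 0.6356 m and the force has risen from about 3 N to 9 N, so the foot is against the back rail. I'll back straight off and look.

Request:
step_arm([
  [-2, 0, 0],
  [-5, 1, 0],
  [-10, 2, 0],
  [-20, 3, 0],
  [-30, 5, 0],
  [-30, 5, 30],
  [-45, 8, 60],
  [-60, 10, 60],
  [-60, 10, 60],
  [-60, 10, 60],
], spin=[0, 0, 0, 0, 0, 0, 0, 0, 0, 0], fingers=[40, 40, 40, 40, 40, 40, 40, 40, 40, 40])

```text
time_s: 14.8
eef_pos: [0.5762, 0.0934, 0.077]
eef_rot: [0.544, -0.452, 0.544, 0.452]
wrist_force: [0.8, 0.7, -0.3]
opening: 0.4
```

```bash
python3 look.py 11; python3 - <<'E'
from h import *; from bench import eyes,ctrl
b=[.6889,.0732,-.1773]
for n,s in(("scene",[398,200]),("side",[235,235])):
    im=cv2.imread(f"pics/{n}11.png")[:,:,::-1].copy(); f=foot(im,eyes.camera_model(n),np.array(s)); print(f,inbay(b,f[0]))
a=cv2.imread("pics/scene11.png")[130:235,350:440];c=cv2.imread("pics/side11.png")[165:270,190:280]
cv2.imwrite("pics/z11.png",cv2.resize(np.hstack([a,c]),None,fx=4.4,fy=4.4,interpolation=cv2.INTER_CUBIC))
# bystanders vs start
for n,boxes in(("scene",[(280,235,325,275),(405,125,435,165),(145,205,230,285)]),("side",[(275,140,300,172),(222,288,268,340)])):
    A=cv2.imread(f"pics/{n}0.png").astype(int);B=cv2.imread(f"pics/{n}11.png").astype(int)
    for x0,y0,x1,y1 in boxes: print(n,(x0,y0),"changed px",int((np.abs(A-B).max(2)[y0:y1,x0:x1]>40).sum()))
E
```

```text
14.8 [0.5762 0.0934 0.077 ] [ 0.5436 -0.452   0.5438  0.4521] [ 0.768   0.6511 -0.3109] 0.3996279993208174
(array([0.6892, 0.0833]), array([0.6881, 0.0795, 0.0449]), np.float64(0.004995490248722123)) [-0.0015  0.01  ]
(array([0.6924, 0.0754]), array([0.6897, 0.0744, 0.0468]), np.float64(0.0027199096690053567)) [0.003  0.0027]
scene (280, 235) changed px 0
scene (405, 125) changed px 6
scene (145, 205) changed px 0
side (275, 140) changed px 669
side (222, 288) changed px 0
```

View pics/z11.png

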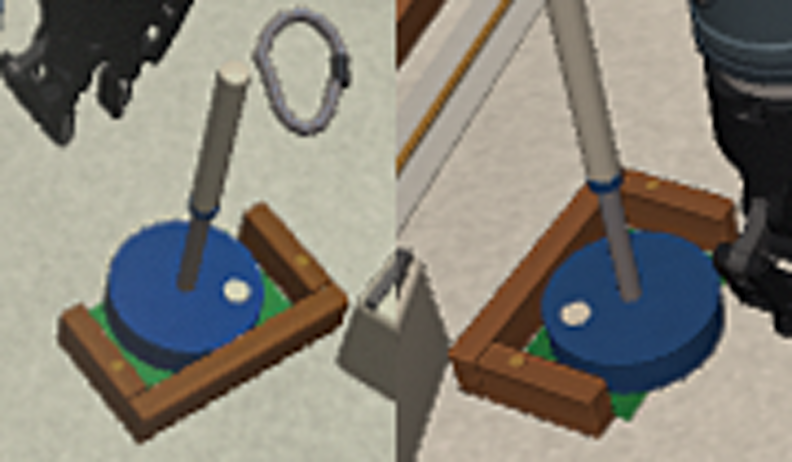

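View pics/c11.png

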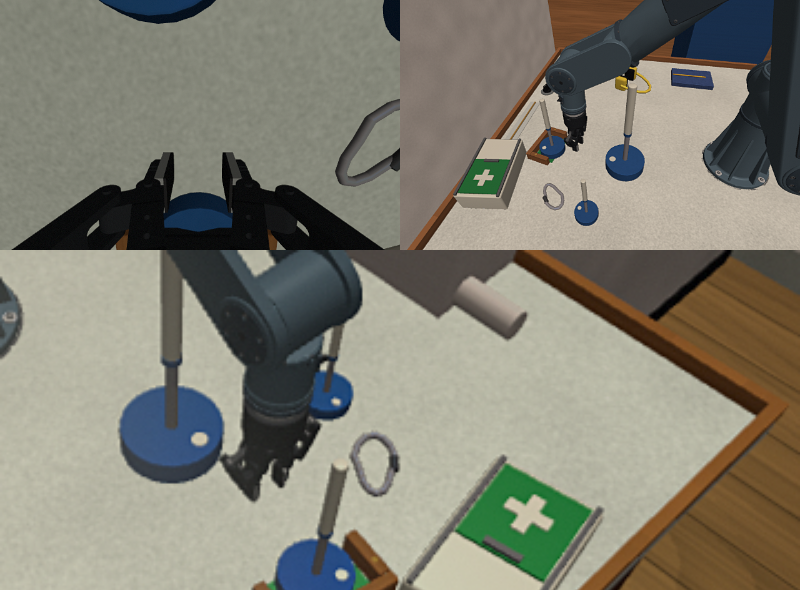

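Egg cup, ears and carabiner are unchanged in the scene view. The egg cup's box in the side view is simply covered by the arm. I'm not sure from these angles that the foot touches the rail, so I'll rise and look down with the wrist camera as before.

Request:
step_arm([
  [0, 0, 40],
  [0, 0, 80],
  [0, 0, 120],
  [0, 0, 160],
  [0, 0, 200],
  [0, 0, 240],
  [0, 0, 280],
  [0, 0, 320],
  [0, 0, 360],
  [0, 0, 375],
], spin=[0, 0, -0.14, -0.28, -0.42, -0.56, -0.7, -0.84, -0.98, -1.12], fingers=[40, 40, 40, 40, 40, 40, 40, 40, 40, 40])

```text
time_s: 15.95
eef_pos: [0.5781, 0.0931, 0.457]
eef_rot: [0.703, -0.092, 0.699, 0.092]
wrist_force: [0.9, -0.1, 0.1]
opening: 0.398
```

Request:
step_arm([
  [18, 8, 0],
  [38, 15, 0],
  [38, 15, 0],
  [38, 15, 0],
  [38, 15, 0],
], spin=[0, 0, 0, 0, 0], fingers=[40, 40, 40, 40, 40])

```text
time_s: 16.45
eef_pos: [0.6146, 0.108, 0.4518]
eef_rot: [0.7, -0.094, 0.701, 0.094]
wrist_force: [0.3, -0.1, 0.4]
opening: 0.399
```

```bash
python3 look.py 12; python3 - <<'E'
from h import *
im=cv2.imread("pics/wrist12.png")
cv2.imwrite("pics/wb12.png",cv2.resize(im[115:240,315:425],None,fx=4.8,fy=4.8,interpolation=cv2.INTER_CUBIC))
E
```

```text
16.45 [0.6146 0.108  0.4518] [ 0.7005 -0.0941  0.7012  0.0941] [ 0.3484 -0.0985  0.3527] 0.3994656875868778
```

View pics/wb12.png

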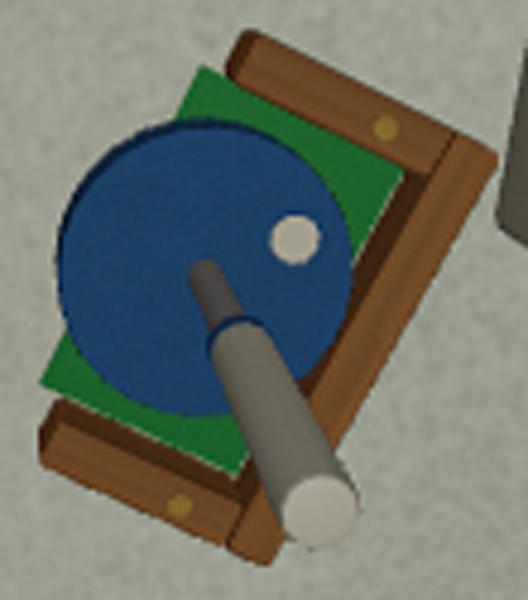

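View pics/wrist12.png

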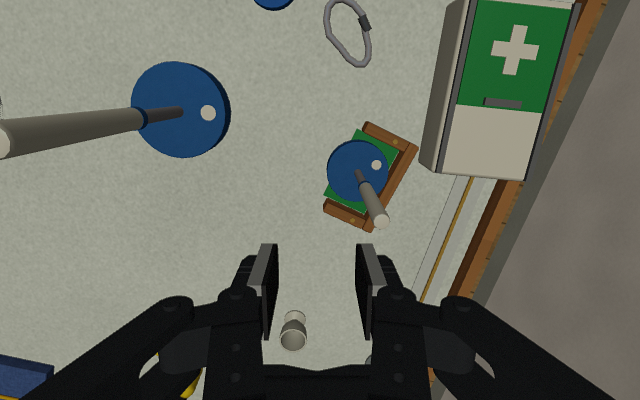

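```bash
python3 - <<'E'
from h import *; from bench import eyes,ctrl
o=ctrl.get_obs(); m=wm(eyes.camera_model("wrist"),o['eef_pos'],o['eef_rot'])
px=np.array([(250,29),(232,70),(498,156),(268,566),(40,463),(60,424),(243,501),(432,172)])/4.8+[315,115]-.4
b,res=fitbay(m,px,[(-21,81),(-21,63),(70,81),(70,-81),(-21,-81),(-21,-63),(52,-63),(52,63)]); print(b,res)
im=cv2.imread("pics/wrist12.png")[:,:,::-1].copy()
f=foot(im,m,np.array([358,170])); print(f,inbay(b,f[0]))
# stem foot and top rim points by hand (crop px), top plane z=.028
r=np.array([(57,262),(62,215),(352,260),(340,190),(300,140),(300,385),(345,320),(195,416),(130,395),(80,345)])/4.8+[315,115]-.4
T=cast(m,r,.028)[:,:2]; c=least_squares(lambda p:np.hypot(*(T-p[:2]).T)-p[2],[.69,.07,.05]); print(c.x,np.round(c.fun*1000,1),inbay(b,c.x))
t=cast(m,np.array([(204,268),(319,512)])/4.8+[315,115]-.4,.028); print("stem base",inbay(b,t[0])); t=cast(m,np.array([(319,512)])/4.8+[315,115]-.4,.25);print("tube top",inbay(b,t[0]))
E
```

```text
[ 0.6892  0.073  -0.1746] [[1.2, 0.7], [-0.3, -3.2], [0.6, 2.4], [0.7, -0.2], [-1.6, -0.2], [-1.3, 2.2], [1.9, -0.2], [-1.3, -1.6]]
(array([0.6929, 0.0727]), array([0.6928, 0.0735, 0.0487]), np.float64(0.001215344490075751)) [0.0037 0.0003]
[0.6924 0.076  0.0511] [-0.7  1.  -2.2 -0.1  1.2  1.6 -0.3  0.9 -0.3 -1.2] [0.0026 0.0035]
stem base [0.0017 0.0034]
tube top [0.0026 0.001 ]
```

From above, the foot is at bay (+2 to +4, 0 to +3) mm. Rail contact is at +2 mm, and the tolerance is -8 to +6 in x and ±18 in y. The tube top lies over the base to within about 3 mm, so the lamp is upright. Handing in.

```bash
python3 -c "
from bench import hand_in; print(hand_in())"
```

```text
the job is handed in; nothing more can be done
None
```

The middle lamp is in the bay, upright and against the back rail, and the job was handed in at about 16.6 s. I pushed it with the fingertips low on its foot: first sideways onto the bay's centre line, then straight in. The pushing force rose from about 3 N to 9 N as the arm stalled, which I took as the foot meeting the back rail.

**Lamp position:** the wrist camera, looking down after I backed off, put the foot at about (+2 to +4, 0 to +3) mm in the bay frame. Touching the rail is +2 mm. The tube top was over the base to within about 3 mm.

**Other things:** the egg cup, the carabiner and the ear defenders looked the same in the scene camera as at the start.

**Checks that disagreed:**
- The first single-view fixes of the bay, from the scene and side cameras, differed by about 8 mm. The wrist camera settled it, and it agreed with their mean.
- The late scene-camera fit of the lamp put it at y of about +10 mm, where the other views gave 0 to +3. Both are within the ±18 mm allowed.
- The side-view check on the egg cup could not be used because the arm covered it.

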